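# Check the gift boxes under the height gauge

## Robot

A 6-joint arm with a two-finger parallel gripper is mounted at the origin on the work surface. World frame = base frame: x ahead of the robot, y to its left, z up, the work surface at z = 0. Lengths are in m, angles in rad, forces in N, time in s.
With the tool pointing down it reaches from about 0.25 to 0.725 m from the base axis. Payload 4 kg.
Tool frame: the origin (TCP) lies at the very end of the fingers, on their centre line; the grasp point (between the pads) lies 19 mm behind it; z points along the fingers, y is the line along which they close (so a half turn about z gives the same grasp; the last joint's range is limited). The gripper opens to 85 mm and grips with 20 to 120 N. Pads are 22 mm wide; open, the fingers measure 114 mm over their backs; the gripper's body (76 mm by 85 mm) begins 54 mm behind the grasp point. The pads swing forward as they close: fully open they stand 13 mm farther back than shut.
Start: joints at [-1.334, 0.241, 0.005, 1.335, 0, 1.571], TCP at [0.117, -0.486, 0.231] pointing down, gripper open.
Joint ranges: [-2.72, 2.72], [-1.05, 1.87], [-1.09, 1.28], [-1.99, 2.15], [-1.42, 1.44], [-3.14, 3.14]. Speed limits (rad/s): [2.79, 2.79, 3.14, 3.14, 3.14, 3.14].

## Interface

Orientations are given as a unit quaternion [w, x, y, z].
In Python, from station import reach, move_l, movej, set_gripper, sleep, inverse_kinematics, get_image, Unreachable, sign_off, read_clock, read_joints, read_qvel, read_tau, read_position, read_eef_rot, read_wrist_force, read_wrist_torque, read_grip_width, read_grasp_force gives the robot as it stands. Calls block until the motion is done:
- reach(position, orientation): joint-space move of the TCP to a pose.
- move_l(position, max_speed=0.15, attitude=None, until_force=None): straight line of the TCP; attitude=None keeps the orientation; max_speed is the mean speed in m/s. With until_force (N) it stops when the force on the tool has changed by that much, and returns True; else False.
- movej(angles): joint-space move.
- set_gripper(opening, strength=None): opening from 0.0 (shut) to 1.0 (fully open); strength is the grip in N (None keeps the last); returns when the fingers have stopped.
- sleep(seconds).
- inverse_kinematics(position, orientation): joint angles nearest the present ones, or None.
- get_image(name): name is "scene" or "side" or "wrist"; returns a dict with "frame" (420x560x3 uint8, red, green, blue), "z_map" (420x560 float32, m along the optical axis (not along the pixel's ray), 0 where there is no reading), "intrinsics" (3x3 intrinsics, pixels), "position" and "attitude" of the camera in the world. Camera axes: x right, y down, z forward; pixel columns grow to the right and rows downward; lengths in m; the calibration is good to about 2 mm. A picture is of the moment at which its call begins.
A pose or a line that the arm cannot do raises Unreachable and nothing moves.
- sign_off(): hands the job in; it is judged then, once.
Readings, each from a call of its own:
- read_clock(): time.
- read_joints(): joint angles.
- read_qvel(): joint speeds.
- read_tau(): joint torques, N m.
- read_position(): TCP position.
- read_eef_rot(): TCP orientation.
- read_wrist_force(): force on the tool from outside, world axes, zero at the start.
- read_wrist_torque(): the same for the moment, N m.
- read_grip_width(): opening from 0.0 (shut) to 1.0 (fully open).
- read_grasp_force(): force on a finger pad.
Only numpy, scipy, OpenCV 4.12 (cv2) and the standard library are available. Lean on these libraries where they do the work, as an engineer would, in place of code of your own. Each camera call takes 0.05 s, during which the arm holds its last target. There are 200 camera calls.

## Task

Clear the wooden block out of the height gauge and lay it on the middle of the cork pad. Then put each low gift box through the gauge: push it along the board under the steel bar and right out clear of the bar on the far side, where it stays lying flat on the board (never lift a low box on or over that far side); if there is a tall box, which cannot pass, lay it flat in the middle of the grey tray. When all boxes are dealt with, press the call button fully down and let it come up again, leaving the jar, dish and tape alone.

Things in the scene. Friction and masses are not known exactly. Their poses are not given: they have to be found in the camera images.
- gauge: Fixed height gauge: plywood board 150 mm wide (its x), 440 mm long (its y), 12 mm thick, bridged by a steel bar at y = 0. Origin at bench level (board underside) straight below the bar's middle. Board runs from y = +150 mm (loading end, open) to y = -290 mm. Wooden rims 12 mm high above the board line both long sides, inner faces at x = +-63 mm. Boxes travel towards -y.
- gauge_bar (a point): Middle of the underside of the gauge's steel bar, 42 mm above the board (54 above the bench). The bar is 12 x 12 mm and runs along the gauge's x; its top is 66 mm above the bench, as are the posts carrying it, whose inner faces are at x = +-64 mm. Axes as the gauge.
- gauge_far (a point): Middle of the far half of the board, on its top face, 142 mm past the bar (gauge y = -142 mm). A rim 12 mm high closes the far end, inner face at gauge y = -278 mm; the far half has room for three boxes end to end. Axes as the gauge.
- low1: A low gift box: closed plain kraft cardboard box 50 x 76 mm, 34 mm high, 85 to 170 g, may be absent. Origin at its centre; x across its 50 mm width, y along its 76 mm length, z up. It clears the bar by 8 mm.
- low2: A low gift box: closed plain kraft cardboard box 50 x 76 mm, 34 mm high, 85 to 170 g, may be absent. Origin at its centre; x across its 50 mm width, y along its 76 mm length, z up. It clears the bar by 8 mm.
- low3: A low gift box: closed plain kraft cardboard box 50 x 76 mm, 34 mm high, 85 to 170 g, may be absent. Origin at its centre; x across its 50 mm width, y along its 76 mm length, z up. It clears the bar by 8 mm.
- tall: The tall gift box: same cardboard and footprint (50 x 76 mm) but 52 mm high, so it cannot pass under the bar; 85 to 170 g, may be absent. Origin at its centre; x across the 50 mm, y along the 76 mm, z up.
- block: The wooden beating block, 36 mm wide (x), 110 mm long (y), 30 mm high, with a brass band near its +y end, 150 g. Origin at its centre. It starts lying on the gauge board lengthwise, with its -y end poking under the bar, so it must be drawn back towards the gauge's +y before it is lifted.
- pad: Fixed cork pad lying on the bench, 80 mm (x) by 125 mm (y), 6 mm thick: the block's resting place. Origin at the centre of its underside.
- tray: Fixed open grey plastic repacking tray, 125 x 125 mm outside, 25 mm high, walls 4 mm, floor 4 mm thick. Origin at the centre of its underside.
- call_top (a point): Centre of the top face of the call push button: black round cap 34 mm across in a white housing fixed on the bench, pressed straight down.
- call (a joint): Travel of the call button: 0 released, 0.006 m fully down; a spring, about 5 N when fully down, brings it back up.
- jar: Bystander: glass jar 70 mm across, 110 mm high. Origin at the centre of its underside.
- dish: Bystander: small white bowl 80 mm across, 30 mm high. Origin at the centre of its underside.
- tape: Bystander: black roll of tape 90 mm across, 22 mm high, lying flat. Origin at the centre of its underside.

How it is judged:
On the way, in this order (a step that is already met when the one before it is completed fails the run):
1. the block lies flat on the cork pad, let go (horizontal distance between block and pad below 0.035 m and z of block in the frame of pad below 0.03 m and contact force between the fingers and block below 0.1 N), for 0.2 s.
2. every low box that is present lies flat on the far half of the gauge board, wholly clear of the bar, and the tall box, if present, lies in the tray (y of low1 in the frame of gauge between -0.3 and -0.044 m and x of low1 in the frame of gauge between -0.06 and 0.06 m and z of low1 in the frame of gauge between 0.023 and 0.035 m and angle between the z axis of each of low1, low2, low3 and the z axis of gauge, either way round below 0.12 rad and y of low2 in the frame of gauge between -0.3 and -0.044 m and x of low2 in the frame of gauge between -0.06 and 0.06 m and z of low2 in the frame of gauge between 0.023 and 0.035 m and y of low3 in the frame of gauge between -0.3 and -0.044 m and x of low3 in the frame of gauge between -0.06 and 0.06 m and z of low3 in the frame of gauge between 0.023 and 0.035 m and horizontal distance between tall and tray below 0.045 m and z of tall in the frame of tray below 0.036 m), for 0.2 s.
3. the call button is pressed fully down (value of joint call above 0.0048 m), for 0.05 s.
4. the call button is released (value of joint call below 0.0012 m), for 0.1 s.
At the end, for the whole second after the job is handed in: Low boxes lie flat on the gauge board between the rims, centres at least 44 mm past the bar's middle; the tall box lies flat in the tray within 45 mm of its middle; the block lies flat on the pad within 35 mm of its middle; the button was then pressed 4.8 of 6 mm and is up; all at rest (all of step 2 and horizontal distance between block and pad below 0.035 m and z of block in the frame of pad below 0.03 m and value of joint call below 0.0012 m and linear speed of each of low1, low2, low3, tall, block below 0.02 m/s); the robot touches nothing.
It fails at once if a low gift box is lifted or carried over the far half of the gauge, past the bar (more than 15 mm off its board) ((y of low1 in the frame of gauge between -0.31 and -0.012 m and x of low1 in the frame of gauge between -0.085 and 0.085 m and z of low1 in the frame of gauge above 0.044 m) or (y of low2 in the frame of gauge between -0.31 and -0.012 m and x of low2 in the frame of gauge between -0.085 and 0.085 m and z of low2 in the frame of gauge above 0.044 m) or (y of low3 in the frame of gauge between -0.31 and -0.012 m and x of low3 in the frame of gauge between -0.085 and 0.085 m and z of low3 in the frame of gauge above 0.044 m)).
It fails at once if the jar, dish or tape is disturbed (moved 25 mm) (distance of any of jar, dish, tape from where it was at the start of the episode above 0.025 m).
Of low1, low2, low3, tall only 3 to 4 are there at a start; the rules pass over those that are not, and their reading is None.
At some moment in a run one of low1, low2, low3, tall, block may be knocked a few centimetres aside while the robot is not near it.
Once in a run the grip may slacken for a moment while it holds something.
It also fails if it takes over 210 s, if anything falls off the work surface, if the arm or the gripper's body presses on something with over 40 N, if the wrist force passes 120 N, or if a joint passes its speed limit or range.

## Working session

There is one attempt and no reset: what is moved stays moved. The work goes in short steps, each a Python script; the robot and the scene stay as the last script left them, time stands still between calls to the robot, and variables do not carry over. Pictures are saved under pics/ and viewed, at most 14 in all, crops included, and the job is handed in when it is done.

```bash
ls; mkdir -p pics; python3 - <<'E'
from station import *
import cv2,numpy as np
for n in("scene","side"):
    d=get_image(n);cv2.imwrite(f"pics/{n}0.png",d["frame"][...,::-1]);print(n,d["intrinsics"],d["position"],d["attitude"],(d["z_map"]>0).mean())
    np.savez(f"{n}0.npz",**{k:d[k] for k in d})
print(read_clock(),read_position(),read_eef_rot(),read_grip_width())
E
```

```text
pics
scene [[386.66355081   0.         283.67352281]
 [  0.         386.66355081 213.21231837]
 [  0.           0.           1.        ]] [ 0.93348539 -0.21437221  0.89263922] [-0.2193305   0.82248374  0.50797065 -0.13183493] 0.9960926870748299
side [[461.7963729    0.         281.69025764]
 [  0.         461.7963729  203.04827931]
 [  0.           0.           1.        ]] [ 0.43821525 -1.18172664  0.83962092] [-0.4813113   0.87606181 -0.01968363  0.02162628] 0.996156462585034
0.1 [ 0.11716291 -0.48550299  0.23050519] [-9.29998465e-04  9.92997515e-01  1.18131522e-01 -1.16111251e-04] 1.0013728955888908
```

View pics/scene0.png

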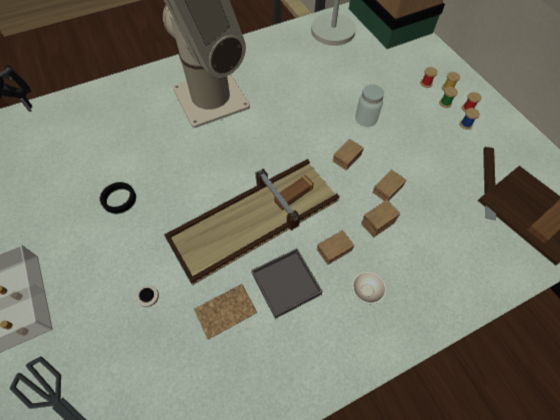

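View pics/side0.png

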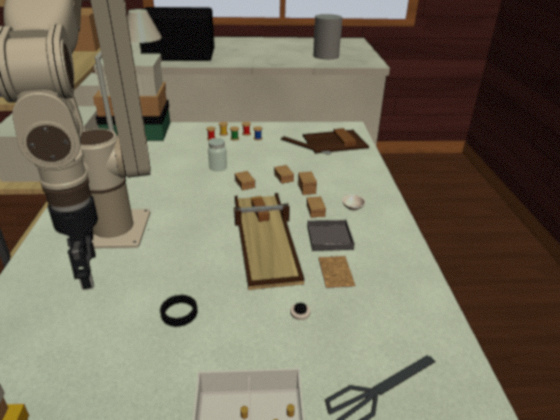

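```bash
cat > h.py <<'E'
from station import *
import numpy as np, cv2
from scipy.spatial.transform import Rotation as R
from scipy import ndimage as ndi
def Rq(q): return R.from_quat([q[1],q[2],q[3],q[0]])
def cloud(d):
    z=d["z_map"];K=d["intrinsics"];v,u=np.indices(z.shape)
    p=np.stack([(u-K[0,2])/K[0,0]*z,(v-K[1,2])/K[1,1]*z,z],-1)
    return Rq(d["attitude"]).apply(p.reshape(-1,3)).reshape(p.shape)+d["position"]
def blobs(d,lo,hi,xr=(.2,.85),yr=(-.6,.5),minpix=25):
    P=cloud(d);m=(P[...,2]>lo)&(P[...,2]<hi)&(P[...,0]>xr[0])&(P[...,0]<xr[1])&(P[...,1]>yr[0])&(P[...,1]<yr[1])
    L,n=ndi.label(m);out=[]
    for i in range(1,n+1):
        k=L==i
        if k.sum()<minpix: continue
        q=P[k];zt=np.percentile(q[:,2],92)
        t=q[q[:,2]>zt-.005]
        (c,s,a)=cv2.minAreaRect((t[:,:2]*1000).astype(np.float32))
        if s[0]>s[1]: a+=90;s=s[::-1]          # a = direction of the short side... long = a+90
        v,u=np.argwhere(k).mean(0)
        out.append(dict(px=(int(u),int(v)),c=np.array(c)/1000,s=np.array(s),long=(a+90)%180,z=zt,rgb=np.median(d["frame"][k],0),n=k.sum()))
    return out
E
python3 - <<'E'
from h import *
for n in("scene","side"):
    d=dict(np.load(f"{n}0.npz"))
    P=cloud(d);b=[(215,225),(240,315),(100,240),(285,280)] if n=="scene" else [(265,250),(335,270),(230,190),(330,235)]
    print(n,[P[v,u].round(4) for u,v in b])
    for lo in(.005,.0155,.03):
        print(lo)
        for o in blobs(d,lo,.12): print(o["px"],o["c"].round(3),o["s"].round(0),round(o["long"],1),round(o["z"],4),o["rgb"],o["n"])
E
```

```text
scene [array([ 0.4394, -0.1582,  0.0105]), array([ 0.6804, -0.1932,  0.0067]), array([ 0.3425, -0.4357, -0.0012]), array([ 0.6514, -0.0631,  0.0063])]
0.005
(369, 105) [0.295 0.396] [59. 60.] 162.3 0.1095 [124. 134. 123.] 886
(347, 153) [0.399 0.265] [50. 80.] 112.4 0.0346 [124. 103.  72.] 530
(248, 219) [0.45  0.058] [121. 174.] 6.5 0.0406 [125. 115.  84.] 9222
(383, 203) [0.619 0.225] [50. 77.] 98.2 0.052 [124. 103.  71.] 1375
(117, 197) [ 0.247 -0.36 ] [87. 89.] 166.0 0.0231 [14. 14. 14.] 575
(334, 246) [0.634 0.084] [50. 77.] 94.9 0.0347 [125. 104.  72.] 726
(34, 289) [ 0.419 -0.591] [ 17. 202.] 0.1 0.0694 [113. 112. 105.] 1321
(286, 281) [ 0.659 -0.065] [126. 126.] 1.0 0.025 [69. 67. 64.] 682
(368, 286) [0.761 0.099] [76. 77.] 106.4 0.029 [163. 158. 142.] 751
(239, 290) [ 0.626 -0.17 ] [20. 23.] 12.9 0.0076 [120.  99.  70.] 57
(146, 295) [ 0.543 -0.369] [31. 32.] 73.7 0.0227 [103.  98.  89.] 363
(228, 294) [ 0.624 -0.197] [21. 21.] 58.2 0.0074 [120.  98.  69.] 41
(238, 301) [ 0.651 -0.182] [13. 30.] 174.5 0.0082 [125.  102.5  72. ] 38
(218, 307) [ 0.642 -0.228] [35. 75.] 36.0 0.
[... 3238 characters left out ...]

(177, 308) [ 0.248 -0.362] [89. 89.] 47.1 0.0249 [18. 17. 17.] 488
(299, 308) [ 0.543 -0.372] [31. 31.] 126.1 0.0246 [26.  24.  22.5] 128
(248, 379) [ 0.42  -0.591] [ 17. 200.] 0.1 0.0703 [152. 147. 133.] 1901
0.03
(216, 151) [0.296 0.391] [59. 62.] 97.4 0.1116 [136. 143. 126.] 452
(283, 170) [0.541 0.306] [50. 82.] 110.5 0.0369 [139.5 109.   67. ] 152
(244, 177) [0.399 0.262] [51. 80.] 112.4 0.037 [140. 110.  67.] 161
(306, 179) [0.619 0.223] [50. 80.] 99.7 0.0548 [131. 103.  63.] 255
(260, 209) [0.456 0.008] [ 32. 171.] 5.3 0.0678 [101.  77.  50.] 627
(315, 203) [0.634 0.083] [49. 83.] 94.4 0.0374 [140. 109.  67.] 207
(248, 377) [ 0.42  -0.591] [ 17. 200.] 0.1 0.0708 [152. 147. 133.] 1482
```

```bash
cat >> h.py <<'E'
G0=np.array([.456,.0095]);GY=np.deg2rad(6.8)
TRAY=np.array([.6595,-.066]);PAD=np.array([.655,-.221]);BTN=np.array([.543,-.3705])
ex=np.array([np.cos(GY),np.sin(GY)]);ey=np.array([-ex[1],ex[0]])
def g2w(x,y): return G0+x*ex+y*ey
def w2g(p): return np.array([(p-G0)@ex,(p-G0)@ey])
def quat(phi):
    """tool down, fingers closing along world angle phi (rad); half turn chosen for a small last-joint angle"""
    c=[]
    for f in(phi,phi+np.pi):
        y=np.array([np.cos(f),np.sin(f),0]);z=np.array([0,0,-1.])
        q=R.from_matrix(np.stack([np.cross(y,z),y,z],1)).as_quat();q=[q[3],q[0],q[1],q[2]]
        j=inverse_kinematics([.5,0,.2],q)
        c.append((abs(j[5]) if j is not None else 9,q))
    return min(c,key=lambda t:t[0])[1]
def xyz(p,z): return [float(p[0]),float(p[1]),float(z)]
def over(p,phi,z=.17):
    cur=read_position()
    if cur[2]<z-.01: move_l([*cur[:2],z],.2)
    reach(xyz(p,z),quat(phi))
def grip(f=60):
    set_gripper(0,f);return read_grip_width()*85
def pick(p,phi,z,op=.8,f=60):
    set_gripper(op);over(p,phi);move_l(xyz(p,z),.12);return grip(f)
def rise(z=.17): move_l([*read_position()[:2],z],.15)
def see(name=None):
    d=get_image("scene")
    if name: cv2.imwrite(f"pics/{name}.png",d["frame"][...,::-1])
    return d
def boxes(d):
    """kraft tops: each with centre, long-side angle (deg), top height, gauge coordinates"""
    r=[o for o in blobs(d,.029,.08) if o["rgb"][0]>o["rgb"][2]*1.35 and 35<o["s"][0]<60 and 60<o["s"][1]<95]
    for o in r: o["c"]=o["c"]-[0,.001];o["g"]=w2g(o["c"])
    return r
def block(d,zlo=.036,zhi=.05):
    P=cloud(d);g=np.stack([(P[...,:2]-G0)@ex,(P[...,:2]-G0)@ey],-1)
    m=(P[...,2]>zlo)&(P[...,2]<zhi)&(abs(g[...,0])<.055)&(g[...,1]>.012)&(g[...,1]<.2)
    return cv2.minAreaRect((g[m]*1000).astype(np.float32)),m.sum()
E
python3 - <<'E'
from h import *
for n in("scene","side"):
    d=dict(np.load(f"{n}0.npz"));r,k=block(d);print(n,k,r,cv2.boxPoints(r).round(0).tolist())
    print([(o["c"].round(3),o["g"].round(3),round(o["z"],3)) for o in boxes(d)])
E
```

```text
scene 418 ((-0.7771053314208984, 61.4550666809082), (39.03194046020508, 94.7024917602539), 6.300678253173828) [[-25.0, 106.0], [-15.0, 12.0], [24.0, 17.0], [13.0, 111.0]]
[(array([0.399, 0.263]), array([-0.026,  0.259]), np.float64(0.035)), (array([0.541, 0.307]), array([0.12 , 0.285]), np.float64(0.035)), (array([0.619, 0.224]), array([0.187, 0.194]), np.float64(0.053)), (array([0.634, 0.083]), array([0.185, 0.052]), np.float64(0.035))]
side 124 ((-0.05322551727294922, 61.74356460571289), (36.43016815185547, 93.00521087646484), 4.819947242736816) [[-22.0, 107.0], [-14.0, 14.0], [22.0, 17.0], [14.0, 110.0]]
[(array([0.541, 0.305]), array([0.12 , 0.283]), np.float64(0.037)), (array([0.399, 0.261]), array([-0.027,  0.256]), np.float64(0.037)), (array([0.619, 0.222]), array([0.187, 0.192]), np.float64(0.055)), (array([0.634, 0.082]), array([0.186, 0.05 ]), np.float64(0.037))]
```

```bash
python3 - <<'E'
from h import *
p=g2w(0,.055)
print("w",pick(p,GY+np.deg2rad(5.5),.018,.75),read_grasp_force())
move_l(xyz(g2w(0,.13),.020),.1)
rise();print(read_grip_width()*85,read_grasp_force())
over(PAD,np.deg2rad(2));move_l(xyz(PAD,.013),.1);print(read_grip_width()*85,read_wrist_force())
set_gripper(.75);rise();over([.45,-.3],GY,.25)
d=see("a")
for o in blobs(d,.028,.06): print(o["px"],o["c"].round(3),o["s"].round(0),round(o["long"],1),round(o["z"],4))
print(read_clock())
E
```

```text
w 34.499676593546155 61.3897168636322
34.784757572112916 60.647664070129395
34.83751204538105 [ 0.32792639 -0.25052625 -1.13395901]
(366, 114) [0.312 0.38 ] [22. 64.] 45.6 0.0565
(348, 151) [0.399 0.264] [49. 78.] 112.5 0.0353
(389, 183) [0.541 0.307] [50. 77.] 110.6 0.0348
(259, 181) [ 0.394 -0.005] [ 7. 34.] 28.4 0.0581
(380, 215) [0.619 0.225] [50. 77.] 98.0 0.0524
(292, 222) [0.538 0.016] [15. 30.] 61.1 0.0565
(335, 245) [0.634 0.084] [51. 76.] 95.2 0.0349
(34, 290) [ 0.42  -0.586] [ 13. 200.] 176.3 0.0576
(222, 307) [ 0.655 -0.222] [ 37. 110.] 93.2 0.0371
12.9167
```

View pics/a.png

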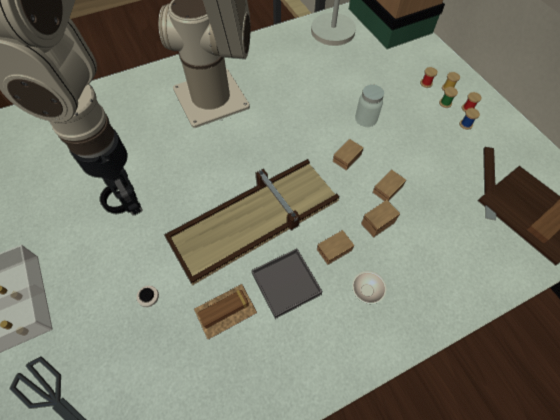

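The block lies centred on the cork pad (222,307), the board is clear, and four boxes are unmoved. Next: the first low box.

```bash
cat >> h.py <<'E'
def find(near,low=True):
    bs=[o for o in boxes(see()) if (o["z"]<.044 or not low)]
    return min(bs,key=lambda o:np.hypot(*(o["c"]-near)))
def fetch(near):
    o=find(near);print("box",o["c"].round(3),round(o["long"],1))
    w=pick(o["c"],np.deg2rad(o["long"]-90),.007,.85);rise();print("held",w,read_grip_width()*85)
def thread(yend):
    over(g2w(0,.085),GY);move_l(xyz(g2w(0,.085),.020),.1)
    print("at board",read_grip_width()*85,read_wrist_force()[2]);set_gripper(.8)
    q=.085+.027
    move_l(xyz(g2w(0,q),.018),.08);print("regrip",grip(40))
    move_l(xyz(g2w(0,.028),.018),.08);set_gripper(.8)
    rise(.16)
    b=[w2g(o["c"])[1] for o in boxes(see())]
    over(g2w(0,-.026),GY,.16);move_l(xyz(g2w(0,-.026),.018),.08);print("far grip",grip(40))
    if read_grip_width()*85<40: print("MISSED");return
    move_l(xyz(g2w(0,-.027+yend),.018),.1);print("dragged",read_grip_width()*85,read_wrist_force())
    set_gripper(.8);rise(.16)
E
python3 - <<'E'
from h import *
fetch([.399,.264]);thread(-.233)
over([.4,-.33],GY,.2)
d=see("b")
for o in blobs(d,.029,.065): print(o["px"],o["c"].round(3),w2g(o["c"]).round(3),o["s"].round(0),round(o["long"],1),round(o["z"],4))
print(read_clock())
E
```

```text
box [0.399 0.263] 112.8
held 49.05173384378171 49.112764565559885
at board 48.6147118705854 -0.8205609617153594
regrip 49.11348716726773
far grip 48.822605620130915
dragged 49.16300624066621 [-0.52701511  2.98279597  5.55598312]
(367, 114) [0.313 0.38 ] [-0.098  0.385] [25. 65.] 48.3 0.061
(389, 183) [0.542 0.308] [0.121 0.286] [51. 79.] 109.3 0.0353
(261, 179) [0.397 0.005] [-0.059  0.003] [24. 45.] 19.6 0.0647
(278, 200) [0.472 0.009] [ 0.016 -0.003] [ 5. 38.] 5.7 0.0642
(380, 215) [0.619 0.224] [0.188 0.194] [50. 78.] 99.0 0.0528
(291, 218) [0.52  0.019] [0.064 0.002] [27. 42.] 5.9 0.0643
(335, 244) [0.634 0.084] [0.185 0.053] [51. 77.] 94.7 0.0349
(210, 251) [ 0.517 -0.195] [ 0.036 -0.21 ] [52. 76.] 96.6 0.0472
(34, 290) [ 0.419 -0.585] [-0.107 -0.586] [ 14. 200.] 176.4 0.0619
(222, 307) [ 0.655 -0.222] [ 0.17  -0.253] [ 37. 109.] 92.9 0.0371
31.9417
```

View pics/b.png

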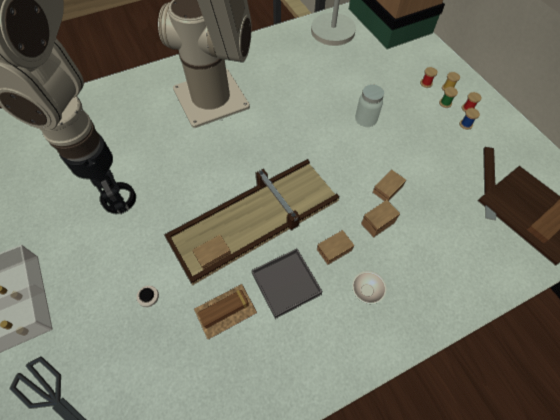

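The first box lies flat on the far half at (210,251), but it's aside against a rim (gauge x 36, y -210 mm), probably knocked. I'll nudge it further down with shut fingers to leave room, then do the second box.

```bash
python3 - <<'E'
from h import *
over(g2w(.033,-.145),GY);set_gripper(0,40)
move_l(xyz(g2w(.033,-.145),.024),.12)
move_l(xyz(g2w(.033,-.190),.024),.06);print(read_wrist_force())
move_l(xyz(g2w(.033,-.16),.024),.1);rise()
fetch([.541,.307]);thread(-.150)
over([.4,-.33],GY,.2)
d=see("c")
for o in blobs(d,.029,.06): print(o["px"],o["c"].round(3),w2g(o["c"]).round(3),o["s"].round(0),round(o["long"],1),round(o["z"],4))
print(read_clock())
E
```

```text
[0.11927402 5.37761632 3.11504348]
box [0.541 0.307] 109.3
held 48.534011393752394 48.90467980041324
at board 48.2907260880789 -1.2211673415147
regrip 49.18772605323728
far grip 48.77143503070848
dragged 48.76722046747748 [0.50728977 1.49908298 4.98595261]
(366, 114) [0.313 0.378] [-0.099  0.383] [24. 63.] 41.3 0.0563
(259, 181) [ 0.394 -0.005] [-0.064 -0.007] [ 7. 33.] 30.7 0.0576
(380, 215) [0.619 0.225] [0.187 0.194] [50. 77.] 99.0 0.0527
(225, 227) [ 0.473 -0.138] [-0.    -0.149] [51. 76.] 97.5 0.0471
(292, 222) [0.538 0.015] [ 0.082 -0.004] [15. 30.] 59.0 0.0563
(335, 244) [0.634 0.084] [0.186 0.053] [51. 77.] 94.1 0.0348
(200, 257) [ 0.52  -0.223] [ 0.036 -0.238] [52. 76.] 96.4 0.0473
(34, 290) [ 0.419 -0.585] [-0.107 -0.586] [ 12. 200.] 177.0 0.0576
(222, 307) [ 0.655 -0.222] [ 0.17  -0.253] [ 37. 109.] 93.2 0.037
55.975
```

View pics/c.png

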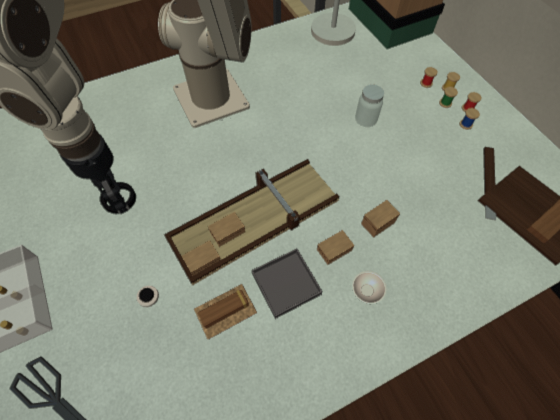

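Boxes one (200,257) and two (225,227) lie flat past the bar. Now the third low box, then the tall one (380,215) into the tray.

```bash
python3 - <<'E'
from h import *
fetch([.634,.084]);thread(-.066)
o=find([.619,.224],False);print(o["c"],o["long"],o["z"])
if o["z"]>.045:
    print(pick(o["c"],np.deg2rad(o["long"]-90),.016,.85));rise();print(read_grip_width()*85)
    over(TRAY,np.deg2rad(1.));move_l(xyz(TRAY,.022),.1);print(read_grip_width()*85,read_wrist_force())
    set_gripper(.75);rise()
over([.4,-.33],GY,.2)
d=see("d")
for o in blobs(d,.029,.075): print(o["px"],o["c"].round(3),w2g(o["c"]).round(3),o["s"].round(0),round(o["long"],1),round(o["z"],4))
print(read_clock())
E
```

```text
box [0.634 0.083] 94.9
held 48.6238724529242 48.64523536246172
at board 48.936354954860334 -1.4228105109034357
regrip 48.73643898090129
far grip 48.97762878463114
dragged 49.013382678715764 [ 0.27741822 -2.07170993  4.71645584]
[0.61862909 0.22335742] 98.13192081451416 0.05264602743342599
48.88118329976468
49.28162217820863
49.09950467395369 [-0.10553727 -0.49675637 -1.91854559]
(367, 112) [0.313 0.378] [-0.099  0.383] [24. 63.] 41.1 0.0713
(277, 197) [0.456 0.011] [-0.     0.002] [ 27. 171.] 6.6 0.067
(254, 211) [ 0.464 -0.056] [ 0.    -0.066] [51. 76.] 96.4 0.0472
(225, 227) [ 0.473 -0.138] [-0.    -0.148] [52. 76.] 96.0 0.0471
(200, 257) [ 0.52  -0.223] [ 0.036 -0.238] [52. 76.] 96.4 0.0472
(31, 288) [ 0.42  -0.591] [-0.107 -0.592] [ 16. 200.] 179.8 0.0698
(286, 277) [ 0.659 -0.064] [ 0.193 -0.097] [51. 77.] 91.1 0.0569
(222, 307) [ 0.655 -0.222] [ 0.17  -0.253] [ 36. 110.] 93.4 0.0372
82.7583
```

View pics/d.png

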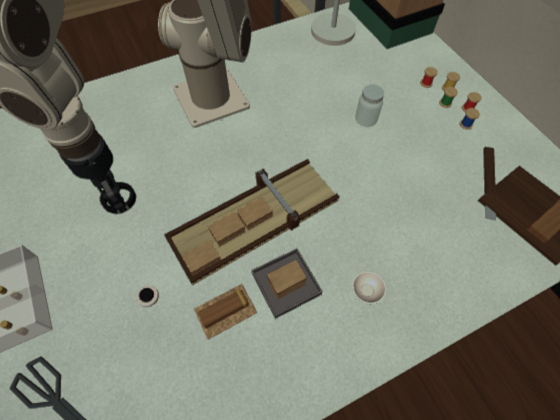

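All three low boxes (254,211), (225,227) and (200,257) are past the bar, and the tall box is in the tray (286,277). Next I press the button.

```bash
python3 - <<'E'
from h import *
over(BTN,0,.12);set_gripper(0)
move_l(xyz(BTN,.035),.1)
print(move_l(xyz(BTN,.010),.02,until_force=12),read_position(),read_wrist_force())
sleep(.3);print(read_position()[2],read_wrist_force()[2])
move_l(xyz(BTN,.12),.08);over([.4,-.33],GY,.2);sleep(.3)
d=see("e")
for o in blobs(d,.029,.06): print(o["px"],o["c"].round(3),w2g(o["c"]).round(3),round(o["z"],4))
P=cloud(d);m=np.hypot(P[...,0]-BTN[0],P[...,1]-BTN[1])<.012;print("cap z",np.median(P[m][:,2]))
m0=np.load("scene0.npz");P0=cloud(dict(m0));m=np.hypot(P0[...,0]-BTN[0],P0[...,1]-BTN[1])<.012;print("start",np.median(P0[m][:,2]))
print(read_clock())
E
```

```text
True [ 0.54293603 -0.37046791  0.01623315] [-0.85842345  1.10455083  4.27538411]
0.016114876844754614 4.447016007866934
(366, 114) [0.311 0.38 ] [-0.1    0.385] 0.0566
(259, 181) [ 0.393 -0.004] [-0.064 -0.006] 0.0591
(254, 211) [ 0.464 -0.056] [-0.    -0.066] 0.0473
(225, 227) [ 0.473 -0.138] [-0.    -0.148] 0.0473
(292, 222) [0.537 0.016] [ 0.082 -0.004] 0.0549
(200, 257) [ 0.52  -0.223] [ 0.036 -0.238] 0.0473
(34, 290) [ 0.419 -0.586] [-0.107 -0.587] 0.057
(286, 277) [ 0.659 -0.064] [ 0.193 -0.097] 0.0569
(222, 307) [ 0.655 -0.222] [ 0.17  -0.253] 0.0373
cap z 0.021538983546283808
start 0.021244470146903505
92.9333
```

The force was only about 4.4 N at the stop, so I'll press once more, harder, to be sure of full travel.

```bash
python3 - <<'E'
from h import *
over(BTN,0,.12);move_l(xyz(BTN,.026),.1)
z=.024;fs=[]
while z>.0115:
    s=move_l(xyz(BTN,z),.02,until_force=25);fs.append((round(z,4),round(read_position()[2],4),round(read_wrist_force()[2],1)))
    if s or fs[-1][2]>15: break
    z-=.0015
sleep(.2);print(fs)
move_l(xyz(BTN,.12),.08);over([.4,-.33],GY,.2);sleep(.5)
d=see("f")
for o in blobs(d,.029,.06): print(o["px"],o["c"].round(3),w2g(o["c"]).round(3),round(o["z"],4))
P=cloud(d);m=np.hypot(P[...,0]-BTN[0],P[...,1]-BTN[1])<.012;print("cap z",np.median(P[m][:,2]),read_clock())
E
```

```text
[(0.024, np.float64(0.0244), np.float64(-0.4)), (0.0225, np.float64(0.0224), np.float64(-0.6)), (0.021, np.float64(0.0213), np.float64(1.7)), (0.0195, np.float64(0.0198), np.float64(1.9)), (0.018, np.float64(0.0182), np.float64(3.3)), (0.0165, np.float64(0.0167), np.float64(4.9)), (0.015, np.float64(0.0161), np.float64(8.9)), (0.0135, np.float64(0.016), np.float64(15.2))]
(366, 114) [0.312 0.379] [-0.099  0.384] 0.0573
(259, 181) [ 0.394 -0.004] [-0.063 -0.006] 0.0565
(254, 211) [ 0.464 -0.056] [-0.    -0.066] 0.0471
(225, 227) [ 0.473 -0.138] [-0.    -0.148] 0.0473
(292, 221) [0.537 0.016] [ 0.081 -0.003] 0.0582
(200, 257) [ 0.52  -0.223] [ 0.036 -0.238] 0.047
(34, 290) [ 0.42  -0.586] [-0.107 -0.587] 0.058
(286, 277) [ 0.659 -0.064] [ 0.193 -0.097] 0.0568
(222, 307) [ 0.655 -0.222] [ 0.17  -0.253] 0.0371
cap z 0.021368636643992023 103.775
```

View pics/f.png

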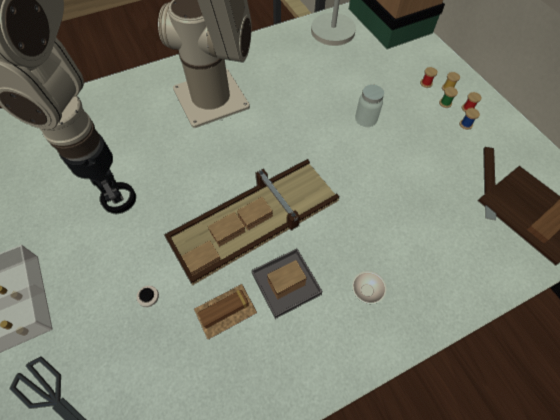

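The button hit its hard stop at z = 16 mm and came back up (147,295). All the boxes and the block are in place, and the jar, dish and tape are where they started.

```bash
python3 -c "
from station import *
print(sign_off())"
```

```text
the job is handed in; nothing more can be done
None
```

The job is handed in at about 104 s: block on the cork pad, three low boxes flat past the bar, tall box in the tray, and the button pressed to its stop and back up; no verdict came back from the judging.

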